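# Fit the flanged sleeve on the dust box and lock it

### The job

Fit the flanged metal sleeve, flange down, onto the round spigot of the grey dust box and push it fully home so its flange sits on the box. Then turn the locking knob clockwise until it clicks past its detent, so its tab reaches over the flange, and let go. Leave the plain coupler and the other things on the bench where they are.

Things in the scene. Friction and masses are not known exactly. Their poses are not given: they have to be found in the camera images.
- sleeve: The flanged sleeve to fit: aluminium tube open at both ends, 95 mm tall, outside diameter 60 mm, bore 52.5 mm, with a flange of 84 mm diameter, 10 mm thick, at its lower end; 0.25 kg. Stands upright on the bench on its flange. Origin: centre of its underside (flange side); z axis up along the tube.
- coupler: Bystander: plain aluminium tube without a flange, 80 mm tall, outside diameter 46 mm, too narrow for the spigot; stands upright on the bench. Origin: centre of its underside.
- unit: The dust box: grey steel box fixed to the bench, 200 mm (its x) by 260 mm (its y), flat top at 80 mm height. A spigot stands up from its top at its y = +55 mm, the locking knob at its y = -55 mm, both at its x = 0. Origin: centre of the underside, on the bench.
- spigot_base (a point): Centre of the foot of the spigot, on the box's top face. The sleeve is home when its origin is here.
- spigot_top (a point): Centre of the top end of the spigot, 60 mm above the box's top. The spigot is a vertical steel tube, 50 mm diameter, its last 10 mm tapering to 43 mm. Two spring balls stand 3 mm out of its sides halfway up (30 mm above the box): the sleeve has to be pushed past them with about 5 to 20 N.
- lock_grip (a point): On the vertical axis of the locking knob, 42 mm above the box's top, where to grip; axes turn with the knob. The grip is a black bar, 60 mm long (this point's x), 14 mm thick (its y), 22 to 56 mm above the box's top, on a 52 mm disc. A steel tab, 22 mm wide, reaches along +x to 77 mm from the axis, its underside 13 mm above the box's top. 110 mm from the spigot's axis.
- lock (a joint): Turn of the locking knob in rad, growing clockwise seen from above. Starts at 0 to 0.25 (tab away from the spigot), meets a spring detent from about 0.4, is hardest (about 0.25 N m) before 0.75, then springs on to about 1.03 with a click, and meets its end stop at 1.3, where the tab points at the spigot's axis, over the sleeve's flange.
- jar: Bystander: closed glass jar with steel lid, 70 mm diameter, 90 mm tall, standing on the bench. Origin: centre of its underside.
- block: Bystander: drilled wooden block 150 x 50 x 40 mm lying on the bench. Origin: centre of its underside; x along its length.
- driver: Bystander: screwdriver 200 mm long lying on the bench. x along its length.
There are look-alikes about, which are no part of the job. What is shaped like the sleeve but brown or green is not meant.

How it is judged:
On the way, in this order (a step that is already met when the one before it is completed fails the run):
1. the sleeve is fully home on the spigot, flange on the box, knob not yet turned (z of sleeve in the frame of spigot_base below 0.003 m and horizontal distance between sleeve and spigot_base below 0.004 m and angle between sleeve's own z axis and vertical below 0.06 rad and value of joint lock below 0.5 rad), for 0.2 s.
2. the knob has clicked past its detent (value of joint lock above 1 rad), for 0.2 s.
At the end, for the whole second after the job is handed in: The sleeve stands on the spigot, flange down, its underside within 3 mm of the box's top, centred within 4 mm, tilted less than 0.06 rad and at rest; the knob is past its detent (joint above 1.0 rad) (z of sleeve in the frame of spigot_base below 0.003 m and horizontal distance between sleeve and spigot_base below 0.004 m and angle between sleeve's own z axis and vertical below 0.06 rad and value of joint lock above 1 rad and linear speed of sleeve below 0.02 m/s); the robot touches nothing.
It fails at once if the coupler, jar, block or screwdriver is moved more than 30 mm (distance of any of coupler, jar, block, driver from where it was at the start of the episode above 0.03 m).
It also fails if it takes over 58 s, if anything falls off the work surface, if the arm or the gripper's body presses on something with over 40 N, if the wrist force passes 120 N, or if a joint passes its speed limit or range.

### The arm

A 7-joint arm with a two-finger parallel gripper is mounted at the origin on the work surface. World frame = base frame: x ahead of the robot, y to its left, z up, the work surface at z = 0. Lengths are in m, angles in rad, forces in N, time in s.
With the tool pointing down it reaches from about 0.4 to 0.85 m from the base axis. Payload 6.9 kg.
Tool frame: the origin (TCP) lies midway between the tips of the shut fingers; the grasp point (between the pads) lies 19 mm behind it; z points along the fingers, y is the line along which they close (so a half turn about z gives the same grasp; the last joint's range is limited). The gripper opens to 85 mm and grips with 20 to 120 N. Pads are 22 mm wide; open, the fingers measure 114 mm over their backs; the gripper's body (76 mm by 85 mm) begins 54 mm behind the grasp point. The pads swing forward as they close: fully open they stand 13 mm farther back than shut.
Start: joints at [-1.159, 0.507, -0.238, 1.5, 0.126, 1.149, -0.155], TCP at [0.188, 0.596, 0.231] pointing down, gripper open.
Joint ranges: [-3.08, 3.08], [-0.24, 2.05], [-1.43, 1.35], [0, 2.5], [-1.52, 4.66], [0.17, 1.96], [-2.89, 2.89]. Speed limits (rad/s): [2.39, 2.39, 3.14, 3.14, 3.14, 3.14, 3.14].

### API

Orientations are given as a unit quaternion [x, y, z, w].
In Python, from rig import bot gives the robot as it stands.
- The arm moves only by the tool play_rows, never from a script. Its arguments are lists of equal length, an entry for each row: "translation": the shift along the tool's x, y, z in m, a list of three; "turn": the turn, a rotation vector about the tool's x, y, z in rad, a list of three; "grip": the opening, from 0 (shut) to 1 (fully open). In form: {"translation": [[tx, ty, tz], ...], "turn": [[ax, ay, az], ...], "grip": [grip, ...]}. A call has 1 to 20 rows; each row shifts and turns the commanded pose from where the row before left it, along the tool's axes as they then stand; what a row does not reach is not made up. A row lasts 1/10 s, in which the tool goes at most 50 mm and 8.59 degrees, less where a joint would pass 70% of its speed; a pose out of reach is approached as far as the arm can. A call is refused whole if a number of a shift passes 0.05 or a number of a turn 0.15, either way. A call with a gripper value outside its range is refused whole. The fingers move at their own pace and stop on an object; "grip_force" is the grip in N (left out, the last holds). Time passes only in rows, so rows that do not move let the fingers close. It gives the time, the measured TCP pose, the force, the opening and the grip force at its end, in the units of the state.
- bot.observe(): the state, without advancing time (a new reading comes with each control period).
- bot.camera(name): name is "scene" or "side" or "wrist"; returns (picture, depth): 420x560x3 uint8, blue, green, red; 420x560 float32, m along the optical axis (not along the pixel's ray), 0 where there is no reading.
- bot.camera_info(name): a dict with "fov_y" (degrees; the focal length in pixels is half the picture's height over the tangent of half this angle, whatever the lens; pixels are square), "cx", "cy" (the principal point, pixels), "camera_from_world" (4x4, takes a point from world to camera coordinates). Camera axes: x right, y down, z forward; pixel columns grow to the right and rows downward; lengths in m; the calibration is good to about 2 mm. The wrist camera is an equidistant fisheye: a pixel r from the principal point sees the ray r / f radians off the axis. A picture is of the moment at which its call begins: read the wrist's pose just before it. camera_info takes no time and is no camera call; for the wrist camera it gives the pose at the moment of the call.
- bot.finish_job(): hands the job in; it is judged then, once.
The state is a dict: "t": time; "qpos": joint angles; "qvel": joint speeds; "joint_torque": joint torques, N m; "position": TCP position; "ee_rot": TCP orientation; "contact_force": force on the tool from outside, world axes, zero at the start; "moment": the same for the moment, N m; "width": finger opening in m; "finger_force": force on a finger pad.
Only numpy, scipy, OpenCV 4.12 (cv2) and the standard library are available. Lean on these libraries where they do the work, as an engineer would, in place of code of your own. Each camera call takes 0.05 s, during which the arm holds its last target. There are 200 camera calls.

## Working session

There is one attempt and no reset: what is moved stays moved. The work goes in short steps, Python scripts to look and compute and a tool call to move; the robot and the scene stay as the last step left them, time stands still between calls to the robot, and variables do not carry over. Pictures are saved under pics/ and viewed, at most 10 in all, crops included, and the job is handed in when it is done.

Besides the shell and the picture viewer there is one more tool, called after "Call:" as a command line: name --argument value ..., lists and objects as JSON in quotes. play_rows: Moves the arm, as the interface text tells. Its arguments: {"type":"object","properties":{"translation":{"type":"array","items":{"type":"array","items":{"type":"number"}}},"turn":{"type":"array","items":{"type":"array","items":{"type":"number"}}},"grip":{"type":"array","items":{"type":"number"}},"grip_force":{"type":"number"}},"required":["translation","turn","grip"]}

```bash
mkdir -p pics; cat > h.py <<'E'
import numpy as np, cv2
from rig import bot
def grab(n):
    i=bot.camera_info(n); p,d=bot.camera(n); return p,d,i
def world(n,d,i):
    """world xyz of every pixel"""
    H,W=d.shape; f=H/2/np.tan(np.radians(i["fov_y"])/2)
    u,v=np.meshgrid(np.arange(W),np.arange(H)); x=(u-i["cx"])/f; y=(v-i["cy"])/f
    if n=="wrist":
        r=np.hypot(x,y); s=np.where(r>1e-6,np.tan(r)/np.maximum(r,1e-6),1); x=x*s;y=y*s
    P=np.stack([x*d,y*d,d,np.ones_like(d)],-1)
    W_=P@np.linalg.inv(np.array(i["camera_from_world"])).T
    W_[d<=0]=np.nan
    return W_[...,:3]
E
python3 - <<'E'
from h import *
s=bot.observe(); print(s)
for n in("scene","side"):
    p,d,i=grab(n); cv2.imwrite(f"pics/{n}0.png",p); np.savez(f"{n}0.npz",p=p,d=d,w=world(n,d,i)); print(n,i)
E
```

```text
{'t': 0.0, 'qpos': array([-1.15948899,  0.50830432, -0.23753917,  1.5011349 ,  0.12569177,
        1.14887556, -0.15479481]), 'qvel': array([ 1.27094545e-03,  7.65751651e-04,  2.23384695e-04, -1.18801139e-03,
        1.29120421e-03, -8.21647181e-07,  8.52527612e-04]), 'joint_torque': array([-1.38137661e-03, -6.20596719e+01, -2.18680702e+00, -2.49645728e+01,
        1.28425390e-02,  1.20107652e-02, -5.91292007e-06]), 'position': array([0.18807845, 0.59551   , 0.23045026]), 'ee_rot': array([ 1.52292733e-01,  9.88335051e-01, -8.57957827e-04, -1.22438866e-04]), 'contact_force': array([-0.67411453, -0.37020515, -0.44622456]), 'moment': array([-0.0206774 , -0.03025138,  0.00665999]), 'finger_force': 0.0, 'width': 0.08561301215587677}
scene {'fov_y': 44.267251564210575, 'cx': 276.26496517813047, 'cy': 204.4667294140052, 'camera_from_world': array([[ 0.85796345,  0.51344815,  0.01642318, -0.47171116],
       [ 0.39220588, -0.63405259, -0.66644719, -0.15150894],
       [-0.33177292,  0.57822859, -0.74537133,  1.78847906],
       [ 0.        ,  0.        ,  0.        ,  1.        ]])}
side {'fov_y': 49.5711726862811, 'cx': 279.16773332377215, 'cy': 210.04821359701208, 'camera_from_world': array([[-0.98292626, -0.18270738, -0.02177129,  0.5570543 ],
       [-0.10361796,  0.64741481, -0.75506118,  0.13719323],
       [ 0.1520503 , -0.73991356, -0.65529278,  1.12865455],
       [ 0.        ,  0.        ,  0.        ,  1.        ]])}
```

View pics/scene0.png

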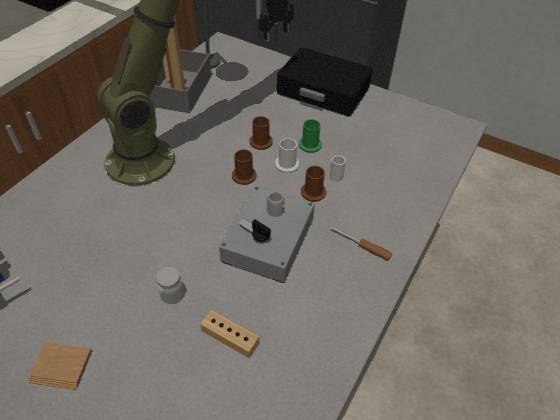

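View pics/side0.png

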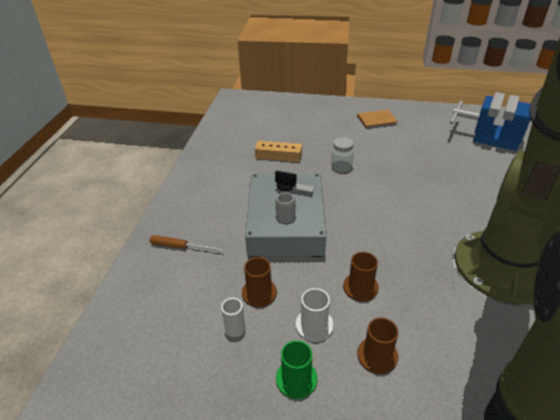

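Candidates (scene px): brown flanged tubes (261,132), (244,166) and (314,182), green (311,135), and the flangeless coupler (338,168). The bare aluminium tube with a flange at (288,155) matches the description; in the side view it is at (315,312). Next I measure it and check it in a crop.

```bash
cat > m.py <<'E'
from h import *
from scipy.optimize import least_squares
def circ(P,r=None):
    c0=P.mean(0)
    f=lambda q:np.hypot(P[:,0]-q[0],P[:,1]-q[1])-(q[2] if r is None else r)
    s=least_squares(f,[*c0,r or .03][:3 if r is None else 2],loss="soft_l1",f_scale=.001); return s.x,len(P),np.sqrt(np.mean(s.fun**2))
E
python3 - <<'E'
from m import *
S={n:np.load(n+"0.npz") for n in("scene","side")}
for n,(u,v) in {"scene":(288,155),"side":(315,312)}.items():
    w=S[n]["w"]; print(n,"px",w[v,u])
def near(c,r,z0,z1):
    o={}
    for n in S:
        w=S[n]["w"].reshape(-1,3); k=(np.hypot(*(w[:,:2]-c).T)<r)&(w[:,2]>z0)&(w[:,2]<z1); o[n]=w[k]
    return o
w=S["scene"]["w"]; c=w[155,288,:2]
for n,P in near(c,.055,.03,.085).items(): print("sleeve wall",n,circ(P[:,:2],.03), circ(P[:,:2]), )
for n,P in near(c,.055,.06,.13).items(): print("top",np.percentile(P[:,2],[50,90,97,100]))
for n,P in near(c,.055,.007,.013).items(): print("flange",n,circ(P[:,:2]))
# box top
for n in S:
    w=S[n]["w"]; k=(abs(w[...,2]-.08)<.006)&(np.hypot(w[...,0]-S["scene"]["w"][235,285,0],w[...,1]-S["scene"]["w"][235,285,1])<.2)
    k=k.astype(np.uint8); k=cv2.morphologyEx(k,cv2.MORPH_OPEN,np.ones((3,3)))
    nl,l,st,_=cv2.connectedComponentsWithStats(k); b=1+np.argmax(st[1:,4]); P=w[l==b]
    r=cv2.minAreaRect((P[:,:2]*1000).astype(np.float32)); print("box",n,r,np.median(P[:,2]))
    bc=np.array(r[0])/1000
    k=(np.hypot(w[...,0]-bc[0],w[...,1]-bc[1])<.11)&(w[...,2]>.095)&(w[...,2]<.126); Q=w[k]
    for z0,z1 in((.095,.126),):
        print("above",len(Q))
    k=(np.hypot(w[...,0]-bc[0],w[...,1]-bc[1])<.12)&(w[...,2]>.09)
    nl,l,st,ce=cv2.connectedComponentsWithStats(k.astype(np.uint8))
    for j in range(1,nl):
        if st[j,4]>15:
            P=w[l==j]; print(j,ce[j],st[j,4],P.mean(0),P[:,2].max(),circ(P[(P[:,2]<.126)][:,:2],.025) if (P[:,2]<.126).sum()>8 else "")
p=S["scene"]["p"][100:280,200:380]; q=S["side"]["p"][160:340,200:380]
cv2.imwrite("pics/crop0.png",cv2.resize(np.hstack([p,q]),None,fx=2.2,fy=2.2,interpolation=2))
E
```

```text
scene px [0.45721798 0.2283899  0.07112101]
side px [0.43766792 0.28460589 0.09104853]
sleeve wall scene (array([0.44161451, 0.25287853]), 274, np.float64(0.0032910264285037545)) (array([0.44282678, 0.25126675, 0.02757103]), 274, np.float64(0.0024991036583159472))
sleeve wall side (array([0.43835047, 0.25754722]), 472, np.float64(0.0017351820854513698)) (array([0.4406531 , 0.25611862, 0.02798687]), 472, np.float64(0.001036719338572469))
top [0.08195519 0.09450382 0.09700325 0.10135929]
top [0.08152994 0.09321424 0.09473332 0.09628836]
flange scene (array([0.4427705 , 0.25103938, 0.03506755]), 93, np.float64(0.008894871907574518))
flange side (array([0.44250014, 0.248214  , 0.03549117]), 110, np.float64(0.0031877524282365607))
box scene ((560.1974487304688, -64.826416015625), (200.98455810546875, 265.4568786621094), 9.369418144226074) 0.07988901280332072
above 456
1 [275.29737609 202.90962099] 343 [ 0.55361762 -0.01573165  0.12027932] 0.1442789135628384 (array([ 0.5514768 , -0.01041245]), 198, np.float64(0.003083224729006261))
2 [256.89512195 229.49268293] 410 [ 0.55798135 -0.12354338  0.11342961] 0.1413991703234334 (array([ 0.55599368, -0.11162328]), 291, np.float64(0.014778343046101226))
box side ((559.1038818359375, -61.90361022949219), (199.70037841796875, 264.7319641113281), 9.607172012329102) 0.07808961297063771
above 588
1 [289.6277666  182.51710262] 497 [ 0.55579638 -0.10794339  0.11067288] 0.1372408512283012 (array([ 0.55566357, -0.12295618]), 386, np.float64(0.014192712623124918))
2 [285.37526652 206.02771855] 469 [ 5.48392679e-01 -2.84238872e-04  1.19521754e-01] 0.1405516117979927 (array([ 0.54983689, -0.00834003]), 280, np.float64(0.003000376427200963))
```

View pics/crop0.png

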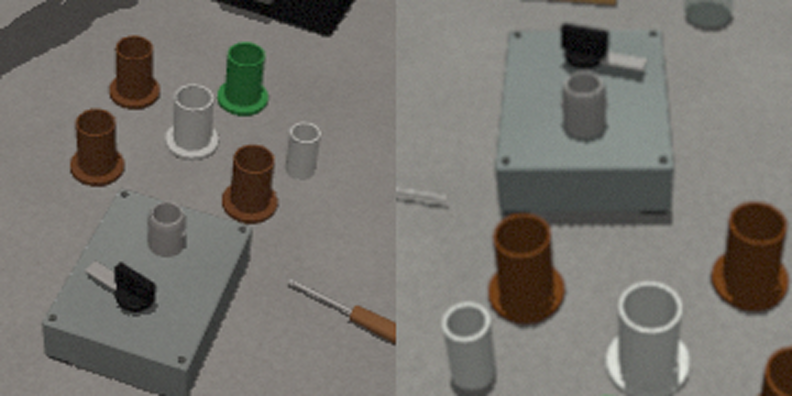

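The crop shows the pale flanged sleeve at (193,120), uncoloured and with a flange, so the choice is confirmed. Next: the neighbours' clearance and the tab direction.

```bash
python3 - <<'E'
from m import *
S={n:np.load(n+"0.npz") for n in("scene","side")}
for n in S:
    w=S[n]["w"]; k=(w[...,2]>.03)&(w[...,2]<.105)&(w[...,0]>.2)&(w[...,0]<.75)&(w[...,1]>.07)&(w[...,1]<.5)
    nl,l,st,ce=cv2.connectedComponentsWithStats(k.astype(np.uint8))
    for j in range(1,nl):
        if st[j,4]>60:
            P=w[l==j]; print(n,ce[j].round(),st[j,4],circ(P[:,:2],None)[0].round(3), circ(P[:,:2],.03)[0].round(3),P[:,2].max().round(3))
    c=np.array([.569,-.1175]); R=np.hypot(w[...,0]-c[0],w[...,1]-c[1])
    k=(R>.035)&(R<.085)&(w[...,2]>.088)&(w[...,2]<.11); P=w[k]; a=P[:,:2]-c
    a=a[np.hypot(a[:,0]+.018,a[:,1]-.11)>.035]
    print("tab",len(a),np.degrees(np.arctan2(a[:,1].mean(),a[:,0].mean())), np.hypot(*a.T).max())
    k=(R<.06)&(w[...,2]>.128)&(w[...,2]<.142); P=w[k]; r=cv2.minAreaRect((P[:,:2]*1000).astype(np.float32)); print("bar",r,len(P))
E
```

```text
scene [261. 128.] 386 [0.304 0.304 0.028] [0.303 0.304] 0.1
scene [311. 131.] 383 [0.461 0.384 0.029] [0.461 0.384] 0.099
scene [287. 151.] 420 [0.442 0.252 0.028] [0.442 0.252] 0.101
scene [244. 162.] 429 [0.347 0.127 0.028] [0.346 0.128] 0.099
scene [338. 165.] 253 [0.615 0.286 0.021] [0.619 0.296] 0.084
scene [315. 179.] 451 [0.582 0.183 0.028] [0.581 0.183] 0.098
tab 90 176.03823964836926 0.07730719233021126
bar ((568.513671875, -119.86784362792969), (17.177385330200195, 65.16211700439453), 80.55916595458984) 112
side [259. 243.] 421 [  26.809 -178.022  180.016] [0.607 0.05 ] 0.083
side [363. 270.] 886 [0.345 0.131 0.028] [0.346 0.13 ] 0.096
side [258. 276.] 870 [0.58  0.187 0.028] [0.58  0.186] 0.097
side [315. 309.] 994 [0.441 0.256 0.028] [0.441 0.255] 0.097
side [233. 313.] 577 [0.612 0.291 0.021] [0.6   0.285] 0.082
side [381. 339.] 1128 [0.302 0.308 0.028] [0.302 0.307] 0.096
side [297. 363.] 1124 [0.459 0.388 0.028] [0.46  0.387] 0.098
tab 99 169.62669186580155 0.07795492666212898
bar ((568.081298828125, -114.9179458618164), (17.047222137451172, 57.82372283935547), 82.1748046875) 97
```

Call:
play_rows --translation '[[-0.02, -0.015, 0], [-0.025, -0.018, 0], [-0.025, -0.018, 0], [-0.025, -0.018, 0], [-0.025, -0.018, 0], [-0.025, -0.018, 0], [-0.025, -0.018, 0], [-0.025, -0.018, 0], [-0.025, -0.018, 0], [-0.025, -0.018, 0], [-0.025, -0.018, 0], [-0.025, -0.018, 0], [-0.025, -0.018, 0], [-0.025, -0.018, 0], [0, 0, 0], [0, 0, 0], [0, 0, 0]]' --turn '[[0, 0, 0], [0, 0, 0], [0, 0, 0], [0, 0, 0], [0, 0, 0], [0, 0, 0], [0, 0, 0], [0, 0, 0], [0, 0, 0], [0, 0, 0], [0, 0, 0], [0, 0, 0], [0, 0, 0], [0, 0, 0], [0, 0, -0.083], [0, 0, -0.083], [0, 0, 0]]' --grip '[1, 1, 1, 1, 1, 1, 1, 1, 1, 1, 1, 1, 1, 1, 1, 1, 1]'

```text
t: 1.8
position: [0.4421, 0.2543, 0.231]
ee_rot: [0.07, 0.998, -0.0, -0.0]
contact_force: [-0.5, 0.5, 0.1]
width: 0.0854
finger_force: 0.0
```

```bash
cat >> m.py <<'E'
from scipy.spatial.transform import Rotation as Ro
def go(target):
    s=bot.observe(); R=Ro.from_quat(s["ee_rot"]); M=R.as_matrix()
    print("t",s["t"],"pos",s["position"].round(4),"tool delta mm",(1000*M.T@(np.array(target)-s["position"])).round(1),"yaw_y",np.degrees(np.arctan2(M[1,1],M[0,1])).round(2),"z",M[:,2].round(4),"F",s["contact_force"].round(1),"w",s["width"].round(4),"q",s["qpos"].round(2))
    return M
E
python3 - <<'E'
from m import *
go([.4415,.254,.055])
p,d,i=grab("wrist"); cv2.imwrite("pics/w1.png",p); w=world("wrist",d,i)
c=np.array([.4415,.254])
k=(np.hypot(w[...,0]-c[0],w[...,1]-c[1])<.05); 
for a,b in((.09,.1),(.006,.014)):
    P=w[k&(w[...,2]>a)&(w[...,2]<b)]; print(a,len(P),P.mean(0) if len(P) else 0, cv2.minEnclosingCircle((P[:,:2]*1000).astype(np.float32)) if len(P) else 0)
E
```

```text
Traceback (most recent call last):
  File "m.py", line 10, in go
    print("t",s["t"],"pos",s["position"].round(4),"tool delta mm",(1000*M.T@(np.array(target)-s["position"])).round(1),"yaw_y",np.degrees(np.arctan2(M[1,1],M[0,1])).round(2),"z",M[:,2].round(4),"F",s["contact_force"].round(1),"w",s["width"].round(4),"q",s["qpos"].round(2))
                                                                                                                                                                                                                                      ^^^^^^^^^^^^^^^^
AttributeError: 'float' object has no attribute 'round'
```

```bash
sed -i 's/s\["width"\].round(4)/round(s["width"],4)/' m.py
python3 - <<'E'
from m import *
go([.4415,.254,.055])
p,d,i=grab("wrist"); cv2.imwrite("pics/w1.png",p); w=world("wrist",d,i)
c=np.array([.4415,.254])
k=(np.hypot(w[...,0]-c[0],w[...,1]-c[1])<.05); 
for a,b in((.09,.1),(.006,.014)):
    P=w[k&(w[...,2]>a)&(w[...,2]<b)]; print(a,len(P),P.mean(0) if len(P) else 0, cv2.minEnclosingCircle((P[:,:2]*1000).astype(np.float32)) if len(P) else 0)
E
```

```text
t 1.8 pos [0.4421 0.2543 0.231 ] tool delta mm [  0.5  -0.3 176. ] yaw_y 82.02 z [-8.e-04 -4.e-04 -1.e+00] F [-0.5  0.5  0.1] w 0.0854 q [-0.43  0.33 -0.19  1.8   0.07  1.02  0.78]
0.09 893 [0.44145435 0.25278868 0.09364405] ((442.0224609375, 252.92752075195312), 30.102092742919922)
0.006 1256 [0.42481877 0.2554951  0.00906439] ((441.8143005371094, 252.9302520751953), 42.18996047973633)
```

View pics/w1.png

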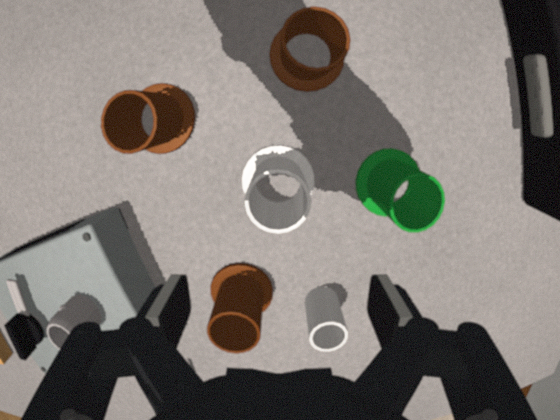

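The wrist view shows the sleeve's rim at (278,200), midway between the fingers at x of about 165 and 395. The fitted radii of 30.1 and 42.2 mm match the given sizes, so its centre is (0.442, 0.253).

Call:
play_rows --translation '[[0, -0.0014, 0.02], [0, 0, 0.03], [0, 0, 0.03], [0, 0, 0.03], [0, 0, 0.03], [0, 0, 0.02], [0, 0, 0.016], [0, 0, 0], [0, 0, 0], [0, 0, 0], [0, 0, 0], [0, 0, 0], [0, 0, 0], [0, 0, 0], [0, 0, 0]]' --turn '[[0, 0, 0], [0, 0, 0], [0, 0, 0], [0, 0, 0], [0, 0, 0], [0, 0, 0], [0, 0, 0], [0, 0, 0], [0, 0, 0], [0, 0, 0], [0, 0, 0], [0, 0, 0], [0, 0, 0], [0, 0, 0], [0, 0, 0]]' --grip '[1, 1, 1, 1, 1, 1, 1, 1, 0.3, 0.3, 0.3, 0.3, 0.3, 0.3, 0.3]' --grip_force 60

```text
t: 3.35
position: [0.4426, 0.2536, 0.0565]
ee_rot: [0.07, 0.998, 0.001, 0.001]
contact_force: [-1.2, -1.1, 7.2]
width: 0.0574
finger_force: 65.2
```

Call:
play_rows --translation '[[0, 0, -0.01], [0, 0, -0.02], [0, 0, -0.03], [0, 0, -0.03], [0, 0, -0.03], [0, 0, -0.03], [0, 0, -0.02], [0, 0, -0.01], [0, 0, 0], [0, 0, 0]]' --turn '[[0, 0, 0], [0, 0, 0], [0, 0, 0], [0, 0, 0], [0, 0, 0], [0, 0, 0], [0, 0, 0], [0, 0, 0], [0, 0, 0], [0, 0, 0]]' --grip '[0.3, 0.3, 0.3, 0.3, 0.3, 0.3, 0.3, 0.3, 0.3, 0.3]'

```text
t: 4.35
position: [0.4415, 0.2529, 0.2346]
ee_rot: [0.07, 0.998, -0.0, -0.001]
contact_force: [-0.3, -0.4, -3.6]
width: 0.0573
finger_force: 64.9
```

```bash
python3 - <<'E'
from m import *
M=go([.551,-.009,.2365])
T=bot.observe()["position"]
p,d,i=grab("wrist"); w=world("wrist",d,i)
L=(w-T)@M   # tool frame
print(i["camera_from_world"]@np.r_[T,1])
k=(np.hypot(L[...,0],L[...,1])<.055)&(L[...,2]<.08)
v=np.sort(L[k][:,2]); print("z hist",np.histogram(v,np.arange(-.06,.08,.01)))
for a,b in((-.045,-.035),(.04,.05)):
    P=L[k&(L[...,2]>a)&(L[...,2]<b)]
    if len(P)>5: print(a,len(P),cv2.minEnclosingCircle((P[:,:2]*1000).astype(np.float32)))
# spigot & box in wrist view
c=np.array([.551,-.009]); R=np.hypot(w[...,0]-c[0],w[...,1]-c[1]); P=w[(R<.04)&(w[...,2]>.135)&(w[...,2]<.145)]; print(len(P), P.mean(0) if len(P) else 0)
for n in("scene","side"):
    p,d,i=grab(n); w=world(n,d,i); zb=T[2]-.0565
    for nm,c,z0,z1,r in(("sleeve",T[:2],zb+.015,zb+.05,.03),("spigot",[.551,-.009],.085,.128,.025)):
        R=np.hypot(w[...,0]-c[0],w[...,1]-c[1]); P=w[(R<.045)&(w[...,2]>z0)&(w[...,2]<z1)]
        print(n,nm,circ(P[:,:2],r),circ(P[:,:2])[0])
E
```

```text
t 4.35 pos [0.4415 0.2529 0.2346] tool delta mm [-144.9 -244.1   -1.9] yaw_y 81.98 z [-1.1e-03 -7.0e-04 -1.0e+00] F [-0.3 -0.4 -3.6] w 0.0573 q [-0.43  0.32 -0.19  1.79  0.07  1.03  0.78]
[2.35467052e-04 3.11885607e-02 1.59516627e-01 1.00000000e+00]
z hist (array([4427, 1405, 6320, 3687, 3102, 2191, 1766, 1456, 1161,  935, 4407,
        357,    0,    0]), array([-6.00000000e-02, -5.00000000e-02, -4.00000000e-02, -3.00000000e-02,
       -2.00000000e-02, -1.00000000e-02,  1.38777878e-17,  1.00000000e-02,
        2.00000000e-02,  3.00000000e-02,  4.00000000e-02,  5.00000000e-02,
        6.00000000e-02,  7.00000000e-02,  8.00000000e-02]))
-0.045 4889 ((5.621591091156006, 0.14131546020507812), 45.510196685791016)
0.04 4407 ((1.0057443380355835, -0.5145967602729797), 41.84745788574219)
368 [ 0.54914204 -0.00692004  0.13793132]
scene sleeve (array([0.43975907, 0.25332927]), 156, np.float64(0.00253370363542018)) [0.44059107 0.25221007 0.02885472]
scene spigot (array([ 0.55135417, -0.01068984]), 246, np.float64(0.004259693550553486)) [ 0.55202177 -0.01236048  0.02262206]
side sleeve (array([0.43982955, 0.25304954]), 391, np.float64(0.001210024129878372)) [0.43966514 0.25492436 0.02839214]
side spigot (array([ 0.55001846, -0.00832575]), 326, np.float64(0.0027871569593705113)) [ 0.54945748 -0.00582022  0.02245017]
```

Call:
play_rows --translation '[[-0.01, -0.01, 0], [-0.02, -0.022, 0], [-0.02, -0.022, 0], [-0.02, -0.022, 0], [-0.02, -0.022, 0], [-0.02, -0.022, 0], [-0.02, -0.022, 0], [-0.02, -0.022, 0], [-0.02, -0.022, 0], [-0.02, -0.022, 0], [-0.02, -0.022, 0], [-0.01, -0.014, 0], [0, 0, 0], [0, 0, 0]]' --turn '[[0, 0, 0], [0, 0, 0], [0, 0, 0], [0, 0, 0], [0, 0, 0], [0, 0, 0], [0, 0, 0], [0, 0, 0], [0, 0, 0], [0, 0, 0], [0, 0, 0], [0, 0, 0], [0, 0, 0], [0, 0, 0]]' --grip '[0.3, 0.3, 0.3, 0.3, 0.3, 0.3, 0.3, 0.3, 0.3, 0.3, 0.3, 0.3, 0.3, 0.3]'

```text
t: 5.9
position: [0.6254, -0.019, 0.2347]
ee_rot: [0.07, 0.998, 0.0, -0.001]
contact_force: [-0.0, -0.1, -1.5]
width: 0.0578
finger_force: 64.9
```

```bash
python3 - <<'E'
from m import *
M=go([.551,-.009,.2365])
T=bot.observe()["position"]
p,d,i=grab("wrist"); cv2.imwrite("pics/w2.png",p); w=world("wrist",d,i); L=(w-T)@M
np.savez("w2.npz",w=w,T=T,M=M)
k=(np.hypot(L[...,0],L[...,1])<.05)&(L[...,2]>.04)&(L[...,2]<.055); P=L[k]
print("flange top z",np.median(P[:,2]),cv2.minEnclosingCircle((P[:,:2]*1000).astype(np.float32)))
c=np.array([.551,-.009]); R=np.hypot(w[...,0]-c[0],w[...,1]-c[1])
for a,b in((.137,.143),(.09,.125)):
    P=w[(R<.04)&(w[...,2]>a)&(w[...,2]<b)]; 
    if len(P)>5: print(a,len(P),P.mean(0),cv2.minEnclosingCircle((P[:,:2]*1000).astype(np.float32)),circ(P[:,:2],.025)[0],circ(P[:,:2])[0])
P=w[(abs(w[...,2]-.08)<.005)]; print("boxz",len(P),np.median(P[:,2]))
c=np.array([.5685,-.1175]); R=np.hypot(w[...,0]-c[0],w[...,1]-c[1]); P=w[(R<.06)&(w[...,2]>.13)&(w[...,2]<.141)]
if len(P)>9: print("bar",len(P),cv2.minAreaRect((P[:,:2]*1000).astype(np.float32)))
E
```

```text
t 5.9 pos [ 0.6254 -0.019   0.2347] tool delta mm [75.  -0.5 -1.7] yaw_y 81.97 z [-1.4e-03  6.0e-04 -1.0e+00] F [-0.  -0.1 -1.5] w 0.0578 q [ 0.06  0.5  -0.11  1.49  0.06  1.15  1.37]
flange top z 0.047389593730661234 ((1.2707223892211914, -0.79296875), 41.871299743652344)
0.137 772 [ 0.55121671 -0.01024059  0.13879706] ((551.6326904296875, -10.0706205368042), 22.35079002380371) [ 0.55314443 -0.00652723] [ 0.55141896 -0.00992408  0.02028852]
0.09 607 [ 0.55213437 -0.01042423  0.11164274] ((551.26123046875, -9.053962707519531), 27.904132843017578) [ 0.54756578 -0.00362514] [ 0.55138371 -0.0099395   0.0183191 ]
boxz 41404 0.07905192414547069
bar 1198 ((569.47607421875, -117.71246337890625), (14.599966049194336, 59.33984375), 81.8844985961914)
```

View pics/w2.png

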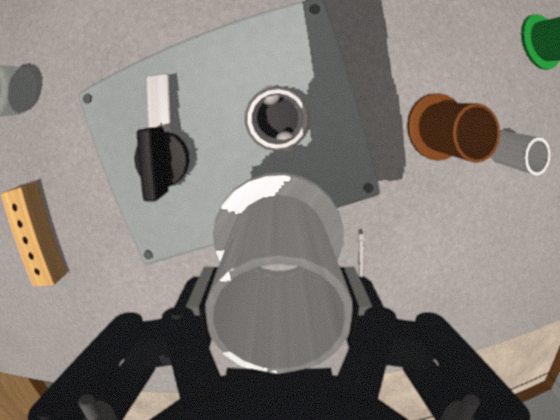

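The wrist view shows the sleeve in hand with its flange rim around (278,230), the spigot's ring at (277,117), and the knob bar at (150,163) with its tab at (158,97). The spigot is at (0.5515, -0.0101), with a fitted radius of 22.3 mm against 21.5 mm expected. The distance from knob to spigot comes out at 109 mm.

Call:
play_rows --translation '[[0.0062, -0.0008, 0], [0.012, 0, 0], [0.012, 0, 0], [0.012, 0, 0], [0.012, 0, 0], [0.012, 0, 0], [0.007, 0, 0], [0, 0, 0], [0, 0, 0], [0, 0, 0.01], [0, 0, 0.01], [0, 0, 0.01], [0, 0, 0], [0, 0, 0]]' --turn '[[0, 0, 0], [0, 0, 0], [0, 0, 0], [0, 0, 0], [0, 0, 0], [0, 0, 0], [0, 0, 0], [0, 0, 0], [0, 0, 0], [0, 0, 0], [0, 0, 0], [0, 0, 0], [0, 0, 0], [0, 0, 0]]' --grip '[0.3, 0.3, 0.3, 0.3, 0.3, 0.3, 0.3, 0.3, 0.3, 0.3, 0.3, 0.3, 0.3, 0.3]'

```text
t: 7.35
position: [0.5531, -0.0096, 0.2047]
ee_rot: [0.07, 0.998, -0.0, -0.001]
contact_force: [1.0, 0.4, -2.1]
width: 0.0579
finger_force: 64.8
```

```bash
python3 - <<'E'
from m import *
M=go([.551,-.009,.1370])
T=bot.observe()["position"]; print("sleeve at",T+M@[.0012,-.0007,0])
p,d,i=grab("wrist"); w=world("wrist",d,i); L=(w-T)@M
k=(np.hypot(L[...,0],L[...,1])<.05)&(L[...,2]>.04)&(L[...,2]<.055); P=L[k]
print("flange",np.median(P[:,2]),cv2.minEnclosingCircle((P[:,:2]*1000).astype(np.float32)))
R=np.hypot(L[...,0],L[...,1]); P=w[(R<.025)&(w[...,2]>.134)&(w[...,2]<.144)]
if len(P)>5: print("spig inside",len(P),P.mean(0),cv2.minEnclosingCircle((P[:,:2]*1000).astype(np.float32)))
E
```

```text
t 7.35 pos [ 0.5531 -0.0096  0.2047] tool delta mm [ 2.1  0.3 67.7] yaw_y 81.99 z [-0.0012  0.     -1.    ] F [ 1.   0.4 -2.1] w 0.0579 q [ 0.05  0.42 -0.11  1.73  0.05  1.    1.35]
sleeve at [ 0.55182312 -0.01014649  0.20466055]
flange 0.04737414741310725 ((1.0995702743530273, -0.6550511717796326), 41.92816925048828)
```

Call:
play_rows --translation '[[0, 0, 0.005], [0, 0, 0.005], [0, 0, 0.005], [0, 0, 0.005], [0, 0, 0.005], [0, 0, 0.005], [0, 0, 0.003], [0, 0, 0]]' --turn '[[0, 0, 0], [0, 0, 0], [0, 0, 0], [0, 0, 0], [0, 0, 0], [0, 0, 0], [0, 0, 0], [0, 0, 0]]' --grip '[0.3, 0.3, 0.3, 0.3, 0.3, 0.3, 0.3, 0.3]'

```text
t: 8.2
position: [0.553, -0.0096, 0.1718]
ee_rot: [0.07, 0.998, -0.0, -0.0]
contact_force: [0.0, -0.2, -2.8]
width: 0.0577
finger_force: 64.8
```

Call:
play_rows --translation '[[0, 0, 0.003], [0, 0, 0.003], [0, 0, 0.003], [0, 0, 0.003], [0, 0, 0.003], [0, 0, 0.003], [0, 0, 0.003], [0, 0, 0.003], [0, 0, 0.003], [0, 0, 0.002], [0, 0, 0]]' --turn '[[0, 0, 0], [0, 0, 0], [0, 0, 0], [0, 0, 0], [0, 0, 0], [0, 0, 0], [0, 0, 0], [0, 0, 0], [0, 0, 0], [0, 0, 0], [0, 0, 0]]' --grip '[0.3, 0.3, 0.3, 0.3, 0.3, 0.3, 0.3, 0.3, 0.3, 0.3, 0.3]' --grip_force 90

```text
t: 9.3
position: [0.5528, -0.0099, 0.1435]
ee_rot: [0.07, 0.998, -0.0, -0.0]
contact_force: [-2.6, -0.8, 0.7]
width: 0.0575
finger_force: 98.6
```

Call:
play_rows --translation '[[0, 0, 0.002], [0, 0, 0.002], [0, 0, 0.002], [0, 0, 0.001], [0, 0, 0]]' --turn '[[0, 0, 0], [0, 0, 0], [0, 0, 0], [0, 0, 0], [0, 0, 0]]' --grip '[0.3, 0.3, 0.3, 0.3, 0.3]'

```text
t: 9.8
position: [0.553, -0.0098, 0.1367]
ee_rot: [0.07, 0.998, -0.0, -0.0]
contact_force: [-5.6, -0.7, 5.4]
width: 0.0571
finger_force: 99.0
```

```bash
cat > chk.py <<'E'
from m import *
M=go([.5695,-.1177,.11]); T=bot.observe()["position"]
p,d,i=grab("wrist"); cv2.imwrite("pics/w_chk.png",p); w=world("wrist",d,i)
c=np.array([.5515,-.0101]); R=np.hypot(w[...,0]-c[0],w[...,1]-c[1])
print("box",np.median(w[...,2][(abs(w[...,2]-.08)<.006)&(R>.05)&(R<.09)]))
k=(R>.034)&(R<.040)&(w[...,2]<.12); print("flange z",np.percentile(w[...,2][k],[10,50,90]))
for n in("scene","side"):
    p,d,i=grab(n); w=world(n,d,i); R=np.hypot(w[...,0]-c[0],w[...,1]-c[1])
    k=(R>.034)&(R<.040)&(w[...,2]<.12); b=(R>.055)&(R<.08)&(abs(w[...,2]-.08)<.008)
    print(n,"flange-box",np.median(w[...,2][k])-np.median(w[...,2][b]))
E
python3 chk.py
```

```text
t 9.8 pos [ 0.553  -0.0098  0.1367] tool delta mm [ -31.4 -104.5   26.8] yaw_y 81.98 z [-1.e-04 -3.e-04 -1.e+00] F [-5.6 -0.7  5.4] w 0.0571 q [ 0.05  0.49 -0.11  1.82  0.07  0.83  1.33]
box 0.07903715562477011
flange z [0.08844213 0.08933124 0.09009867]
scene flange-box 0.009656159018905486
side flange-box 0.01040957301033929
```

Call:
play_rows --translation '[[0, 0, 0.001], [0, 0, 0.001], [0, 0, 0], [0, 0, 0], [0, 0, 0], [0, 0, 0], [0, 0, 0], [0, 0, -0.01], [0, 0, -0.02], [0, 0, -0.02], [0, 0, -0.02], [0, 0, -0.015], [0, 0, 0], [0, 0, 0]]' --turn '[[0, 0, 0], [0, 0, 0], [0, 0, 0], [0, 0, 0], [0, 0, 0], [0, 0, 0], [0, 0, 0], [0, 0, 0], [0, 0, 0], [0, 0, 0], [0, 0, 0], [0, 0, 0], [0, 0, 0], [0, 0, 0]]' --grip '[0.3, 0.3, 0.3, 1, 1, 1, 1, 1, 1, 1, 1, 1, 1, 1]'

```text
t: 11.35
position: [0.5533, -0.0096, 0.2194]
ee_rot: [0.07, 0.998, -0.0, 0.0]
contact_force: [-0.0, 0.9, -0.7]
width: 0.0855
finger_force: 0.0
```

```bash
cat > chk2.py <<'E'
from m import *
M=go([.5695,-.1177,.11])
p,d,i=grab("wrist"); cv2.imwrite("pics/w3.png",p); w=world("wrist",d,i)
c=np.array([.5515,-.0101]); R=np.hypot(w[...,0]-c[0],w[...,1]-c[1])
for a,b in((.084,.094),(.168,.18)):
    P=w[(R<.05)&(w[...,2]>a)&(w[...,2]<b)]
    if len(P): print(a,len(P),np.median(P[:,2]),cv2.minEnclosingCircle((P[:,:2]*1000).astype(np.float32)))
print("box",np.median(w[...,2][(abs(w[...,2]-.08)<.006)&(R>.05)&(R<.09)]))
c=np.array([.5695,-.1177]); R=np.hypot(w[...,0]-c[0],w[...,1]-c[1]); P=w[(R<.06)&(w[...,2]>.13)&(w[...,2]<.141)]
if len(P)>9: print("bar",len(P),cv2.minAreaRect((P[:,:2]*1000).astype(np.float32)))
E
python3 chk2.py
```

```text
t 11.35 pos [ 0.5533 -0.0096  0.2194] tool delta mm [ -31.1 -104.8  109.4] yaw_y 81.99 z [ 5.e-04 -0.e+00 -1.e+00] F [-0.   0.9 -0.7] w 0.0855 q [ 0.05  0.4  -0.11  1.71  0.05  1.03  1.35]
0.084 2341 0.08988991934105528 ((550.9368896484375, -10.382776260375977), 42.19842529296875)
0.168 2124 0.17430546187257223 ((551.9879760742188, -10.590836524963379), 30.092592239379883)
box 0.07906825028564318
bar 1055 ((569.2776489257812, -117.7462387084961), (14.718023300170898, 60.181243896484375), 82.35591125488281)
```

The sleeve is home: its flange top is at 0.090 m, its top at 0.174 m, and it is centred. Next, the knob.

Call:
play_rows --translation '[[-0.004, -0.015, 0], [-0.006, -0.02, 0], [-0.006, -0.02, 0], [-0.006, -0.02, 0], [-0.006, -0.02, 0], [-0.003, -0.01, 0], [0, 0, 0], [0, 0, 0.02], [0, 0, 0.025], [0, 0, 0.025], [0, 0, 0.02], [0, 0, 0.015], [0, 0, 0.006], [0, 0, 0]]' --turn '[[0, 0, 0], [0, 0, 0], [0, 0, 0], [0, 0, 0], [0, 0, 0], [0, 0, 0], [0, 0, 0], [0, 0, 0], [0, 0, 0], [0, 0, 0], [0, 0, 0], [0, 0, 0], [0, 0, 0], [0, 0, 0]]' --grip '[1, 0.6, 0.6, 0.6, 0.6, 0.6, 0.6, 0.6, 0.6, 0.6, 0.6, 0.6, 0.6, 0.6]'

```text
t: 12.8
position: [0.5689, -0.1169, 0.1076]
ee_rot: [0.069, 0.998, 0.0, -0.001]
contact_force: [-0.4, -0.9, 0.2]
width: 0.0512
finger_force: 0.0
```

Call:
play_rows --translation '[[0, 0, 0], [0, 0, 0], [0, 0, 0], [0, 0, 0], [0, 0, 0], [0, 0, 0], [0, 0, 0]]' --turn '[[0, 0, 0], [0, 0, 0], [0, 0, 0], [0, 0, 0], [0, 0, 0], [0, 0, 0], [0, 0, 0]]' --grip '[0, 0, 0, 0, 0, 0, 0]' --grip_force 30

```text
t: 13.5
position: [0.5698, -0.1181, 0.1092]
ee_rot: [0.07, 0.998, -0.0, 0.001]
contact_force: [-1.2, -0.4, 5.7]
width: 0.0132
finger_force: 33.2
```

Call:
play_rows --translation '[[0, 0, 0], [0, 0, 0], [0, 0, 0], [0, 0, 0], [0, 0, 0], [0, 0, 0]]' --turn '[[0, 0, 0.1], [0, 0, 0.1], [0, 0, 0.1], [0, 0, 0.1], [0, 0, 0.1], [0, 0, 0.1]]' --grip '[0, 0, 0, 0, 0, 0]' --grip_force 60

```text
t: 14.1
position: [0.5696, -0.1184, 0.1093]
ee_rot: [0.363, 0.932, -0.0, 0.001]
contact_force: [-2.3, -1.1, 6.6]
width: 0.0129
finger_force: 61.9
```

```bash
python3 - <<'E'
from m import *
go([.5695,-.1177,.11]); print(bot.observe()["moment"])
E
```

```text
t 14.1 pos [ 0.5696 -0.1184  0.1093] tool delta mm [ 0.6  0.4 -0.7] yaw_y 47.38 z [ 1.4e-03 -8.0e-04 -1.0e+00] F [-2.3 -1.1  6.6] w 0.0129 q [ 0.11  0.56  0.09  1.78 -0.07  0.8   1.05]
[-0.21619342  0.41076557  0.1780374 ]
```

Call:
play_rows --translation '[[0, 0, 0], [0, 0, 0], [0, 0, 0], [0, 0, 0], [0, 0, 0], [0, 0, 0], [0, 0, 0], [0, 0, 0], [0, 0, 0]]' --turn '[[0, 0, 0.1], [0, 0, 0.1], [0, 0, 0.1], [0, 0, 0.1], [0, 0, 0.1], [0, 0, 0.1], [0, 0, 0], [0, 0, 0], [0, 0, 0]]' --grip '[0, 0, 0, 0, 0, 0, 0, 0, 0]'

```text
t: 15.0
position: [0.5692, -0.1187, 0.1093]
ee_rot: [0.621, 0.784, -0.0, 0.001]
contact_force: [-2.6, -1.7, 7.4]
width: 0.0131
finger_force: 62.1
```

```bash
python3 - <<'E'
from m import *
go([.5695,-.1177,.11]); print(bot.observe()["moment"])
E
```

```text
t 15.0 pos [ 0.5692 -0.1187  0.1093] tool delta mm [ 0.9  0.5 -0.7] yaw_y 13.19 z [ 7.e-04 -9.e-04 -1.e+00] F [-2.6 -1.7  7.4] w 0.0131 q [-0.    0.57  0.26  1.78 -0.2   0.81  0.58]
[-0.32810968  0.69271949 -0.01898081]
```

Call:
play_rows --translation '[[0, 0, 0], [0, 0, 0], [0, 0, 0], [0, 0, 0], [0, 0, -0.01], [0, 0, -0.02], [0, 0, -0.03], [0, 0, -0.03], [0, 0, -0.03], [0, 0, -0.02], [0, 0, 0], [0, 0, 0]]' --turn '[[0, 0, 0], [0, 0, 0], [0, 0, 0], [0, 0, 0], [0, 0, 0], [0, 0, 0], [0, 0, 0], [0, 0, 0], [0, 0, 0], [0, 0, 0], [0, 0, 0], [0, 0, 0]]' --grip '[0.5, 0.5, 0.5, 0.5, 0.5, 0.5, 0.5, 0.5, 0.5, 0.5, 0.5, 0.5]'

```text
t: 16.2
position: [0.5693, -0.1178, 0.2488]
ee_rot: [0.621, 0.784, 0.0, 0.0]
contact_force: [0.1, 0.3, 0.1]
width: 0.043
finger_force: 0.0
```

```bash
python3 chk2.py
```

```text
t 16.2 pos [ 0.5693 -0.1178  0.2488] tool delta mm [1.000e-01 1.000e-01 1.388e+02] yaw_y 13.24 z [ 9.e-04 -0.e+00 -1.e+00] F [0.1 0.3 0.1] w 0.043 q [-0.04  0.43  0.31  1.6  -0.14  1.13  0.53]
0.084 1084 0.08948370229059172 ((551.4566040039062, -11.095108032226562), 41.82181167602539)
0.168 1651 0.17435888982644776 ((551.9581909179688, -10.551920890808105), 30.14628791809082)
box 0.07898943034010075
bar 1164 ((570.0218505859375, -117.9200668334961), (13.763168334960938, 59.91421127319336), 12.73713207244873)
```

View pics/w3.png

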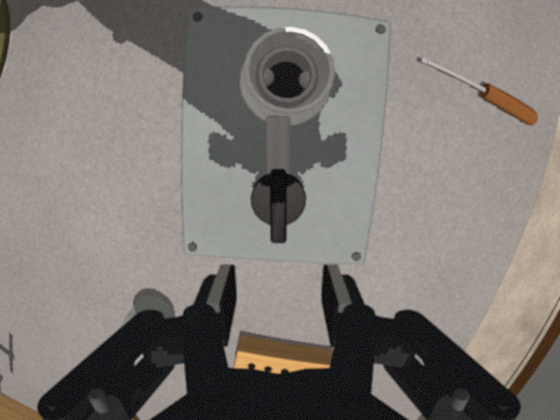

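The tab at (278,140) now reaches over the flange, and the sleeve at (287,77) is seated on the spigot. The bar has turned about 69°, so the joint is near 1.23 rad. The gripper is clear of everything.

```bash
python3 -c "
from rig import bot
print(bot.finish_job())"
```

```text
the job is handed in; nothing more can be done
None
```

The job is handed in at about 16 s: the sleeve measured fully home on the spigot, the knob is turned to about 1.23 rad (past its detent) with its tab over the flange, and the gripper has let go and is clear; the judge's verdict was not shown.

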